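# Load the cuvette carrier into the food-test reader and start it

### The arm

A 6-joint arm with a two-finger parallel gripper is mounted at the origin on the work surface. World frame = base frame: x ahead of the robot, y to its left, z up, the work surface at z = 0. Lengths are in m, angles in rad, forces in N, time in s.
With the tool pointing down it reaches from about 0.425 to 0.95 m from the base axis. Payload 3.5 kg.
Tool frame: the origin (TCP) lies at the very end of the fingers, on their centre line; the grasp point (between the pads) lies 19 mm behind it; z points along the fingers, y is the line along which they close (so a half turn about z gives the same grasp; the last joint's range is limited). The gripper opens to 85 mm and grips with 20 to 120 N. Pads are 22 mm wide; open, the fingers measure 114 mm over their backs; the gripper's body (76 mm by 85 mm) begins 54 mm behind the grasp point. The pads swing forward as they close: fully open they stand 13 mm farther back than shut.
Start: joints at [-1.429, 0.286, 1.577, -0, 1.279, -0.15], TCP at [0.194, -0.646, 0.231] pointing down, gripper open.
Joint ranges: [-2.77, 2.77], [-0.9, 2.22], [0.21, 2.48], [-1.53, 4.67], [0.24, 2.81], [-2.84, 2.84]. Speed limits (rad/s): [2.79, 2.79, 3.14, 3.14, 3.14, 3.14].

### API

Orientations are given as a unit quaternion [x, y, z, w].
In Python, from plant import ctrl, viewer, probe_bus, workorder gives the robot as it stands (ctrl), with the cameras (viewer), the readings (probe_bus) and the job (workorder).
- The arm moves only by the shell command python3 inch.py [FORCE], which reads ROWS from standard input. ROWS is one flat JSON list of numbers that holds 1 to 10 rows one after another, with no inner brackets; each row has 7 numbers: dx, dy, dz in m, then a rotation vector rx, ry, rz in rad, then the opening from 0.0 (shut) to 1.0 (fully open); each row is the pose to reach, as a shift and turn from the pose commanded when the command began, along the tool's axes at that moment; what a row does not reach only later rows make up. A row lasts 1/8 s, in which the tool goes at most 0.0625 m and 0.188 rad, less where a joint would pass 70% of its speed; a pose out of reach is approached as far as the arm can. The fingers move at their own pace and stop on an object; FORCE is the grip in N (left out, the last holds). Time passes only in rows, so rows that do not move let the fingers close. It prints the time, the measured TCP pose, the force, the opening and the grip force at its end. Input that does not fit is refused with a message, and nothing moves.
- probe_bus.get_state(): the state, without advancing time (a new reading comes with each control period).
- viewer.read_camera(name): name is "scene" or "side" or "wrist"; returns a dict with "pixels" (480x640x3 uint8, red, green, blue), "camera_matrix" (3x3 intrinsics, pixels), "xyz" and "orientation" of the camera in the world. Camera axes: x right, y down, z forward; pixel columns grow to the right and rows downward; lengths in m; the calibration is good to about 2 mm. A picture is of the moment at which its call begins. There is no depth.
- workorder.sign_off(): hands the job in; it is judged then, once.
The state is a dict: "time": time; "qpos": joint angles; "dq": joint speeds; "joint_efforts": joint torques, N m; "eef_pos": TCP position; "tcp_rot": TCP orientation; "contact_force": force on the tool from outside, world axes, zero at the start; "wrist_torque": the same for the moment, N m; "opening": opening from 0.0 (shut) to 1.0 (fully open); "finger_force": force on a finger pad.
Only numpy, scipy, OpenCV 4.12 (cv2) and the standard library are available. Lean on these libraries where they do the work, as an engineer would, in place of code of your own. Each camera call takes 0.05 s, during which the arm holds its last target. There are 200 camera calls.

### The job

Set the blue cuvette carrier in the reader's loading channel, nose towards the reader, and push it in until the sprung ball at the side clicks into its notch and holds it. Then press the green start button right down and let go. Leave the orange carrier and the other things on the bench as they are.

Things in the scene. Friction and masses are not known exactly. Their poses are not given: they have to be found in the camera images.
- reader: White benchtop reader with a blue band, fixed: housing 170 deep (x) x 200 wide (y) x 62 high, flat top, small screen on top at right. Origin on the bench under the middle of its front face; x points into the reader (loading direction), y left. In front of the face an open-topped aluminium loading channel (see bay_start) leads into a dark mouth in the housing.
- bay_home (a point): Where the blue carrier's origin lies when clicked home: on the channel floor at reader (-14, 0, 12); axes as the reader's. The mouth under the housing is 38 wide, 30 high above the channel floor, and ends in a stop at reader x=+32, so that the carrier at home has its nose 31 inside the mouth, 1 mm from the stop, its fin outside.
- bay_start (a point): Point on the channel floor at reader (-95, 0, 12), 81 before bay_home; axes as the reader's. Set the carrier's origin here: its nose is then just before the narrow part and the ball. Channel: floor 12 above the bench, from reader x=-145 inward; walls 16 high above the floor, 38 apart from x=-50 inward, flaring evenly outward to 68 apart at x=-134.
- ball (a joint): Steel ball, 14 across, in the channel's right wall (-y) by a dark block with brass plug, level with bay_home in x, 9 above the floor. 0 = fully out, 4.5 mm into the channel; grows (m) as pressed back, to 0.002-0.003 as a carrier's side passes; back to 0 in its notch. Spring 5 N out, about 11 N pressed back; passing it takes about 3 to 15 N of push.
- carrier_blue: Loose grey cuvette carrier, 90 long (x) x 36 wide (y) x 22 high, 0.13 kg, on the board. Origin: middle of its underside; +x to its nose (bevelled corners). Notch 13 wide, 5 deep in both sides at x=0. Blue upright grip fin near the tail, 28 (x) x 12 thick (y), centred at x=-27, from 22 to 50 high: pinch it across y. Two round blue caps, 14 across, 5 high, on top at x=6 and 29.
- carrier_orange: The same carrier with orange fin and caps, on the same board; it stays. Origin as the blue one's.
- start (a joint): Green round start button, 28 across, on the reader's top; value in metres, 0 out, 0.006 fully down (5 N); it springs back when let go.
- start_top (a point): Middle of the green button's top face; above reader (60, 60) on the housing's top.
- board: Wooden board, fixed, 200 (x) x 260 (y) x 12 high; origin at the middle of its underside.
- tomato: Tomato, 52 across, 40 high, loose on the board's far side; origin at the middle of its underside. Leave it.
- bottle: Glass bottle with orange cap, 72 across, 150 high, loose; origin at the middle of its underside. Leave it.
- onion: Onion, 68 across, 62 high, loose; origin at the middle of its underside. Leave it.
- dish: Clear flat dish, 90 across, 18 high, loose; origin at the middle of its underside. Leave it.

How it is judged:
On the way, in this order (a step that is already met when the one before it is completed fails the run):
1. the blue carrier is clicked home in the reader, the ball in its notch (x of carrier_blue in the frame of bay_home between -0.0025 and 0.0025 m and y of carrier_blue in the frame of bay_home between -0.003 and 0.003 m and z of carrier_blue in the frame of bay_home between -0.003 and 0.003 m and angle between the x axis of carrier_blue and the x axis of reader, either way round below 0.06 rad and value of joint ball below 0.001 m), for 0.2 s.
2. then the start button is pressed down (value of joint start above 0.004 m), for 0.04 s.
At the end, for the whole second after the job is handed in: Blue carrier at rest in the channel, nose in: within 2.5 mm of bay_home along it, 3 mm across and in height, 0.06 rad in line, ball out in its notch (below 1 mm); button out again (below 1.5 mm); orange carrier, tomato, bottle, onion and dish within 25 mm of their starts (all of step 1 and linear speed of carrier_blue below 0.01 m/s and value of joint start below 0.0015 m and distance of each of carrier_orange, tomato, bottle, onion, dish from where it was at the start of the episode below 0.025 m); the robot touches nothing.
It fails at once if the orange carrier, tomato, bottle, onion or dish is moved 40 mm or more (distance of any of carrier_orange, tomato, bottle, onion, dish from where it was at the start of the episode above 0.04 m).
It also fails if it takes over 45 s, if anything falls off the work surface, if the arm or the gripper's body presses on something with over 40 N, if the wrist force passes 120 N, or if a joint passes its speed limit or range.

## Working session

There is one attempt and no reset: what is moved stays moved. The work goes in short steps, Python scripts to look and compute and a shell command to move; the robot and the scene stay as the last step left them, time stands still between calls to the robot, and variables do not carry over. Pictures are saved under pics/ and viewed, at most 10 in all, crops included, and the job is handed in when it is done.

```bash
ls; mkdir -p pics; cat > h.py <<'E'
import numpy as np,cv2
from scipy.spatial.transform import Rotation as R
from plant import ctrl, viewer, probe_bus, workorder
def cam(n,f=None):
    c=viewer.read_camera(n)
    if f: cv2.imwrite('pics/'+f+'.png',c['pixels'][:,:,::-1])
    return c
def ray(c,u,v):
    d=np.linalg.inv(c['camera_matrix'])@np.array([u,v,1.])
    return np.array(c['xyz']),R.from_quat(c['orientation']).as_matrix()@d
def onz(c,u,v,z):
    o,d=ray(c,u,v); return o+d*(z-o[2])/d[2]
def proj(c,p):
    q=R.from_quat(c['orientation']).as_matrix().T@(np.array(p)-c['xyz']); q=c['camera_matrix']@q
    return q[:2]/q[2]
def blobs(c,lo,hi,mn=30):
    h=cv2.cvtColor(c['pixels'],cv2.COLOR_RGB2HSV); m=cv2.inRange(h,lo,hi)
    n,l,s,ce=cv2.connectedComponentsWithStats(m)
    return [(s[i].tolist(),ce[i].round(1).tolist()) for i in range(1,n) if s[i,4]>mn],l
E
python3 - <<'E'
from h import *
for n in('scene','side'):
    c=cam(n,n+'0'); print(n,c['xyz'],c['orientation'],c['camera_matrix'])
    print('blue',blobs(c,(95,100,50),(125,255,255))[0]); print('green',blobs(c,(45,100,50),(85,255,255))[0])
E
```

```text
inch.py
pics
plant.py
scene [1.54814137 0.21418035 0.78769193] [ 0.55458321  0.68727847 -0.37218614 -0.2855928 ] [[612.32484532   0.         315.06277516]
 [  0.         612.32484532 243.93712761]
 [  0.           0.           1.        ]]
blue [([0, 0, 61, 6, 287], [32.0, 1.9]), ([98, 0, 188, 145, 17736], [189.2, 66.5]), ([115, 57, 12, 14, 75], [120.6, 63.1]), ([566, 205, 74, 34, 1806], [601.0, 221.2]), ([55, 228, 74, 45, 2445], [91.6, 250.1]), ([437, 240, 8, 18, 111], [440.1, 248.2]), ([282, 289, 52, 61, 311], [305.1, 329.4]), ([203, 312, 68, 35, 369], [242.8, 330.9]), ([228, 331, 13, 14, 150], [234.1, 337.7]), ([201, 349, 12, 14, 138], [206.7, 355.4]), ([222, 351, 12, 14, 139], [227.8, 357.1]), ([265, 354, 12, 14, 143], [270.7, 360.2]), ([287, 355, 12, 14, 138], [292.3, 361.8])]
green [([25, 244, 22, 18, 220], [35.6, 252.6]), ([238, 259, 34, 17, 339], [254.2, 266.8]), ([294, 270, 14, 11, 131], [300.6, 274.8]), ([556, 281, 84, 103, 5185], [596.2, 334.9])]
side [0.50093243 0.96804219 0.85549307] [-0.0232999   0.90221144 -0.43016785  0.02067035] [[487.49779361   0.         313.7362288 ]
 [  0.         487.49779361 239.84820024]
 [  0.           0.           1.        ]]
blue [([586, 0, 54, 263, 8758], [621.1, 126.7]), ([286, 137, 44, 24, 830], [307.6, 148.4]), ([197, 200, 10, 14, 91], [202.0, 206.5]), ([213, 207, 8, 15, 84], [216.6, 214.0]), ([191, 223, 11, 16, 100], [196.2, 230.4]), ([209, 230, 8, 8, 47], [212.9, 233.7]), ([248, 250, 67, 15, 152], [280.9, 258.1]), ([356, 307, 13, 11, 134], [362.4, 312.1]), ([443, 409, 20, 71, 669], [451.6, 449.2])]
green [([295, 132, 19, 6, 79], [304.3, 134.1]), ([294, 204, 18, 14, 174], [302.7, 210.5]), ([286, 225, 10, 8, 68], [290.5, 228.8]), ([203, 401, 126, 79, 6189], [266.2, 438.6])]
```

View pics/scene0.png

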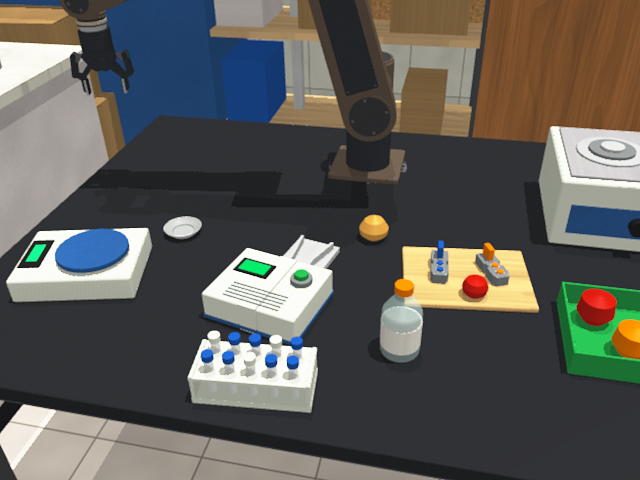

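View pics/side0.png

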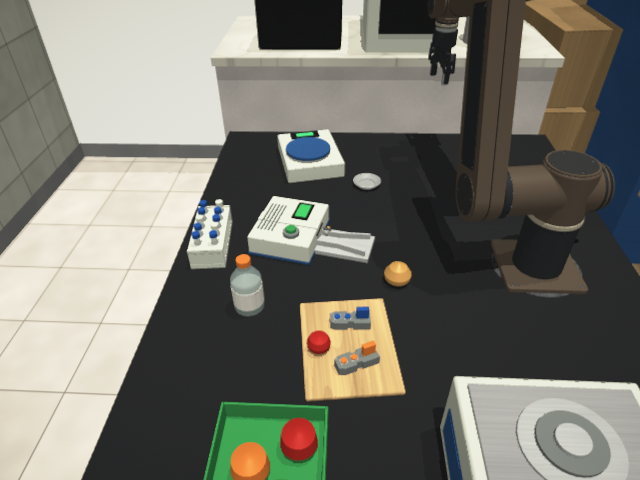

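The scene picture shows the reader at (270,290) with its channel at (312,252), the button at (301,276), the blue carrier at (440,262) with its nose towards the camera, and the orange one at (492,265). The side picture agrees: reader at (290,228), channel at (345,243), blue carrier at (350,318), bottle at (247,288), onion at (398,273).

```bash
python3 - <<'E'
from h import *
s=cam('scene');d=cam('side');w=cam('wrist')
print(w['xyz'],w['orientation'],w['camera_matrix'][0,0],probe_bus.get_state()['eef_pos'],probe_bus.get_state()['tcp_rot'])
def tri(a,b):
    o1,d1=ray(s,*a);o2,d2=ray(d,*b)
    t=np.linalg.lstsq(np.c_[d1,-d2],o2-o1,rcond=None)[0]; p,q=o1+d1*t[0],o2+d2*t[1]
    return (p+q)/2,np.linalg.norm(p-q)
print('button',tri((300.6,273),(290.5,229)))
print('screen',tri((254.2,266.8),(302.7,210.5)))
print('fin',tri((440.1,248.2),(362.4,312.1)))
for n,c in(('s',s),('d',d)):
    x0,y0,x1,y1=(425,235,455,285) if n=='s' else (320,300,380,335)
    m=blobs(c,(95,90,40),(125,255,255),4)[0]
    for b in m:
        if x0<b[1][0]<x1 and y0<b[1][1]<y1: print(n,b,onz(c,*b[1],.036))
for n,c,u in(('onion',s,(374,240)),('bottle',s,(401,357)),('dish',s,(182,236)),('tomato',s,(475,295)),('chan mouth far end L',s,(340,250))): print(n,onz(c,*u,0))
# channel outer end floor
print(onz(d,372,258,.0),onz(d,374,233,.012))
E
cat >> h.py <<'E'
def go(x,y,z,yaw):
    s=probe_bus.get_state(); r=R.from_quat(s['tcp_rot'])
    t=R.from_euler('z',yaw)*R.from_quat([1,0,0,0])
    print('shift',r.inv().apply(np.array([x,y,z])-s['eef_pos']).round(4),'rot',(r.inv()*t).as_rotvec().round(4))
E
python3 -c "
from h import *
go(.45,-.10,.25,-.22)"
```

```text
shift [ 0.4022 -0.4495 -0.0188] rot [-1.100e-03  2.000e-04  5.118e-01]
```

```bash
echo '[0.04, -0.045, -0.019, 0, 0, 0.1, 1, 0.08, -0.09, -0.019, 0, 0, 0.2, 1, 0.12, -0.135, -0.019, 0, 0, 0.3, 1, 0.16, -0.18, -0.019, 0, 0, 0.4, 1, 0.2, -0.225, -0.019, 0, 0, 0.51, 1, 0.24, -0.27, -0.019, 0, 0, 0.51, 1, 0.28, -0.315, -0.019, 0, 0, 0.51, 1, 0.32, -0.36, -0.019, 0, 0, 0.51, 1, 0.36, -0.405, -0.019, 0, 0, 0.51, 1, 0.402, -0.45, -0.019, 0, 0, 0.51, 1]' | python3 inch.py; echo '[0, 0, 0, 0, 0, 0, 1, 0, 0, 0, 0, 0, 0, 1]' | python3 inch.py
python3 -c "
from h import *
w=cam('wrist','w1');print(w['xyz'],R.from_quat(w['orientation']).as_matrix().round(3),proj(w,(.634,-.036,.076)))
print(probe_bus.get_state()['eef_pos'])"
```

```text
time: 1.5
eef_pos: [0.4502, -0.098, 0.2507]
tcp_rot: [0.994, -0.109, 0.001, 0.0]
contact_force: [0.2, -0.1, -0.8]
opening: 1.0
finger_force: 0.0
time: 1.75
eef_pos: [0.4497, -0.0997, 0.2503]
tcp_rot: [0.994, -0.108, -0.0, 0.0]
contact_force: [-0.1, 0.8, 0.3]
opening: 1.0
finger_force: 0.0
[ 0.52105218 -0.11572305  0.39202052] [[-0.215 -0.935 -0.281]
 [-0.977  0.206  0.061]
 [ 0.001  0.287 -0.958]] [189.08029186  18.02509099]
[ 0.44951309 -0.10041974  0.2502633 ]
```

View pics/w1.png

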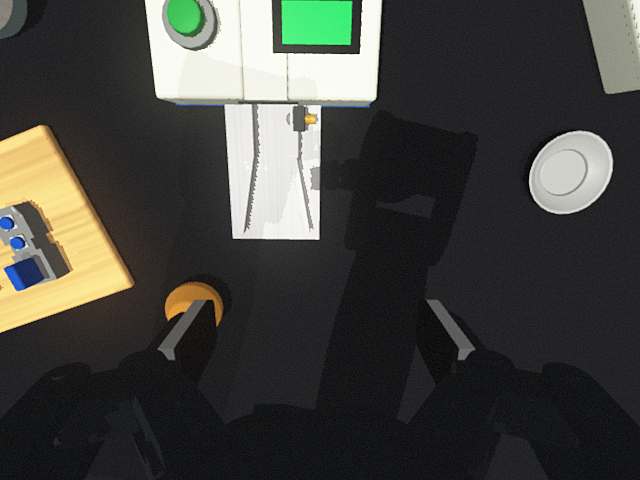

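The wrist picture shows the reader front edge from (160,100) to (374,104), the button at (186,15), the channel from (225,105) to (320,239) with ball block at (300,118), the blue carrier at lower left with its fin at (25,272), and the dish and onion clear of the channel.

```bash
python3 - <<'E'
from h import *
c=cam('wrist');p=c['pixels']
h=cv2.cvtColor(p,cv2.COLOR_RGB2HSV).astype(int)
# front edge: last bright unsaturated row above blue band
pts=[]
for u in list(range(170,222,4))+list(range(325,370,4)):
    col=p[60:125,u].astype(int).sum(1); g=np.diff(col); v=60+np.argmin(g)+.5; pts.append((u,v))
pts=np.array(pts);k=np.polyfit(pts[:,0],pts[:,1],1);print('front',k,np.std(pts[:,1]-np.polyval(k,pts[:,0])))
a=onz(c,170,np.polyval(k,170),.062);b=onz(c,370,np.polyval(k,370),.062);d=a-b;print(a,b,'yaw',np.arctan2(-d[0],d[1]))
for v0,v1,u0,u1,n in((20,90,120,200,'L'),(20,90,355,400,'R')):
    L=[]
    for v in range(v0,v1,5):
        r=p[v,u0:u1].astype(int).sum(1);g=np.abs(np.diff(r)); L.append((u0+np.argmax(g)+.5,v))
    L=np.array(L);k=np.polyfit(L[:,1],L[:,0],1);print(n,np.std(L[:,0]-np.polyval(k,L[:,1])))
    A=onz(c,np.polyval(k,20),20,.062);B=onz(c,np.polyval(k,90),90,.062);d=A-B;print(A,B,'yaw',np.arctan2(d[1],d[0]))
bl,_=blobs(c,(45,100,50),(85,255,255),50);print([(b,onz(c,*b[1],.078)) for b in bl])
E
python3 -c "
import cv2;i=cv2.imread('pics/w1.png')[95:245,220:330];cv2.imwrite('pics/w1c.png',cv2.resize(i,None,fx=4,fy=4,interpolation=cv2.INTER_NEAREST))"
```

```text
front [-3.84049517e-03  1.01887102e+02] 2.825093456333117
[0.58048767 0.00415427 0.062     ] [ 0.54225663 -0.17127346  0.062     ] yaw -0.21457538157393563
L 0.2835079647753352
[0.64551085 0.00283043 0.062     ] [0.59245432 0.0151788  0.062     ] yaw -0.22866914529394428
R 6.5530081052619975
[ 0.60608779 -0.17513417  0.062     ] [ 0.54861021 -0.18262755  0.062     ] yaw 0.12963928672546685
[(([166, 0, 37, 37, 1106], [184.1, 16.7]), array([ 0.63498036, -0.033904  ,  0.078     ])), (([280, 0, 72, 45, 3171], [315.1, 21.8]), array([ 0.60878335, -0.13561691,  0.078     ]))]
```

View pics/w1c.png

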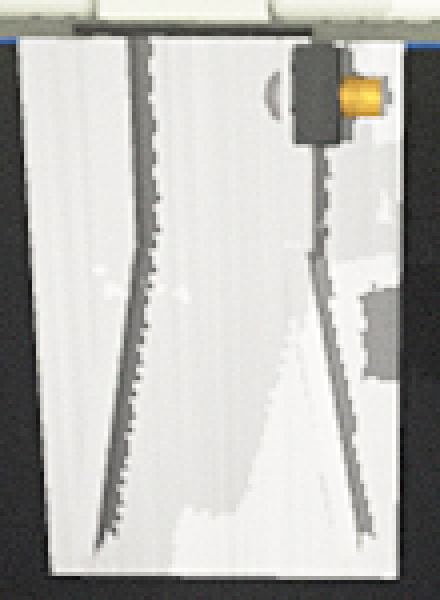

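The crop shows the left wall's strip at crop x 128–150, the right wall at 314–326, the ball at (272,95), the knees at y≈248 and the plate end at y≈577.

```bash
python3 - <<'E'
from h import *
c=cam('wrist');p=c['pixels'].astype(int).sum(2)
def w(x,y,z): return onz(c,220+x/4-.5+.125,95+y/4-.5+.125,z)
def yx(a,b): d=a-b; return np.arctan2(d[1],d[0])
# plate end edge, sides
E=np.array([(u,225+np.argmin(np.diff(p[225:250,u]))+.5) for u in range(238,316,3)]);k=np.polyfit(E[:,0],E[:,1],1);print('end std',np.std(E[:,1]-np.polyval(k,E[:,0])))
a=onz(c,238,np.polyval(k,238),.012);b=onz(c,315,np.polyval(k,315),.012);print('end',a,b,'yaw',yx(a,b)-np.pi/2)
Ls=[]
for n,u0,u1,f in(('L',220,240,np.argmax),('R',312,330,np.argmin)):
    vs=[v for v in range(112,235,4) if n=='L' or v<145 or v>195]
    S=np.array([(u0+f(np.diff(p[v,u0:u1]))+.5,v) for v in vs]);k=np.polyfit(S[:,1],S[:,0],1)
    A=onz(c,np.polyval(k,110),110,.012);B=onz(c,np.polyval(k,235),235,.012);print(n,np.std(S[:,0]-np.polyval(k,S[:,1])),A,B,'yaw',yx(A,B));Ls.append((A,B))
print('mid plate',(Ls[0][0]+Ls[1][0])/2,(Ls[0][1]+Ls[1][1])/2)
l0,l1,r0,r1=w(137,50,.028),w(140,235,.028),w(315,50,.028),w(315,240,.028)
r0=w(315,150,.028)
print('walls',l0,l1,r0,r1,yx(l0,l1),yx(r0,r1))
for yaw in(-.22,-.225,-.23):
    X=np.array([np.cos(yaw),np.sin(yaw)]);Y=np.array([-X[1],X[0]])
    f=lambda q:np.round([X@q[:2],Y@q[:2]],4)
    B=np.array([.635,-.034]);print(yaw,'walls L,R',f(l0),f(l1),f(r1),'plate',[f(q) for t in Ls for q in t],'end',f(a),f(b),'btn-60',f(B)-.06,'ball',f(w(280,95,.021)),'front',f(np.array([.5805,.00415])))
E
```

```text
end std 0.25091548354307835
end [ 0.4323988  -0.00518643  0.012     ] [ 0.41124542 -0.0918196   0.012     ] yaw -0.23948587967627155
L 0.29190874944420875 [ 0.56956045 -0.02895259  0.012     ] [0.43791737 0.0016361  0.012     ] yaw -0.2283094307030204
R 0.25486045952420094 [ 0.547687   -0.12709752  0.012     ] [ 0.41596046 -0.0967772   0.012     ] yaw -0.22623579515245854
mid plate [ 0.55862372 -0.07802506  0.012     ] [ 0.42693892 -0.04757055  0.012     ]
walls [ 0.56336359 -0.06355938  0.028     ] [ 0.52015558 -0.05233756  0.028     ] [ 0.53066847 -0.10127795  0.028     ] [ 0.50910735 -0.09613671  0.028     ] -0.2541022367814028 -0.23407844641066872
-0.22 walls L,R [0.5637 0.0609] [0.519  0.0624] [0.5178 0.0173] plate [array([0.5622, 0.096 ]), array([0.427 , 0.0972]), array([ 0.5622, -0.0045]), array([ 0.4271, -0.0037])] end [0.4231 0.0893] [4.214e-01 1.000e-04] btn-60 [0.5671 0.0454] ball [0.5535 0.0261] front [0.5656 0.1307]
-0.225 walls L,R [0.5633 0.0637] [0.5187 0.065 ] [0.5177 0.0199] plate [array([0.5617, 0.0988]), array([0.4265, 0.0993]), array([ 0.5622, -0.0017]), array([ 0.4271, -0.0015])] end [0.4227 0.0914] [0.4214 0.0022] btn-60 [0.5666 0.0485] ball [0.5534 0.0288] front [0.5649 0.1336]
-0.23 walls L,R [0.563  0.0665] [0.5184 0.0676] [0.5176 0.0225] plate [array([0.5612, 0.1017]), array([0.426 , 0.1014]), array([0.5622, 0.0011]), array([0.4271, 0.0006])] end [0.4222 0.0935] [0.4213 0.0044] btn-60 [0.566  0.0517] ball [0.5532 0.0316] front [0.5643 0.1364]
```

```bash
python3 -c "
from h import *
go(.44,.222,.16,.045)"
```

```text
shift [-0.0798 -0.3132  0.0902] rot [ 2.000e-04  1.000e-04 -2.656e-01]
```

```bash
echo '[-0.012, -0.05, 0, 0, 0, -0.05, 1, -0.025, -0.1, 0, 0, 0, -0.1, 1, -0.037, -0.15, 0.01, 0, 0, -0.15, 1, -0.05, -0.2, 0.03, 0, 0, -0.2, 1, -0.063, -0.25, 0.05, 0, 0, -0.266, 1, -0.075, -0.295, 0.075, 0, 0, -0.266, 1, -0.08, -0.313, 0.09, 0, 0, -0.266, 1, -0.08, -0.313, 0.09, 0, 0, -0.266, 1, -0.08, -0.313, 0.09, 0, 0, -0.266, 1]' | python3 inch.py
python3 - <<'E'
from h import *
c=cam('wrist','w2')
bl,l=blobs(c,(95,90,40),(125,255,255),30)
for b in bl: print(b,onz(c,*b[1],.039),onz(c,*b[1],.062))
E
```

```text
time: 3.02
eef_pos: [0.4403, 0.2219, 0.161]
tcp_rot: [1.0, 0.023, 0.0, 0.0]
contact_force: [1.1, -0.3, -0.0]
opening: 1.001
finger_force: 0.0
([580, 0, 60, 75, 855], [602.7, 43.3]) [0.58518382 0.03083258 0.039     ] [0.57890024 0.04776457 0.062     ]
([305, 137, 18, 19, 246], [313.7, 145.9]) [0.50806231 0.22621828 0.039     ] [0.50850303 0.22611441 0.062     ]
([306, 169, 17, 17, 235], [314.1, 176.8]) [0.48538758 0.22489891 0.039     ] [0.48780533 0.22491008 0.062     ]
([307, 202, 16, 42, 643], [314.6, 222.4]) [0.44971983 0.22289521 0.039     ] [0.45524749 0.22308108 0.062     ]
([0, 354, 16, 15, 137], [5.4, 359.2]) [0.31087609 0.49443021 0.039     ] [0.32850966 0.47094068 0.062     ]
```

View pics/w2.png

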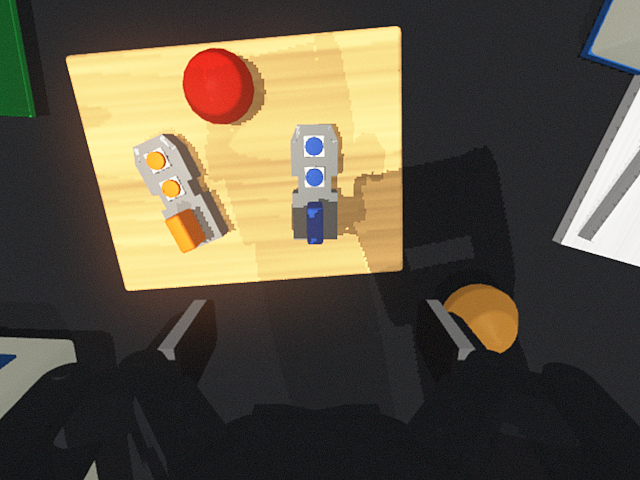

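The picture shows the blue carrier's caps at (314,146) and (314,177) and its fin at (315,222), nearly in line with the tool; the orange carrier is at left (180,190), clear of fingers that are half open.

```bash
python3 -c "
from h import *
go(.452,.2228,.037,.055)"
```

```text
shift [ 0.0114 -0.0004  0.1243] rot [-0.     -0.0016 -0.0093]
```

```bash
echo '[0.0114, 0, 0.03, 0, -0.0016, -0.009, 0.45, 0.0114, 0, 0.06, 0, -0.0016, -0.009, 0.45, 0.0114, 0, 0.09, 0, -0.0016, -0.009, 0.45, 0.0114, 0, 0.11, 0, -0.0016, -0.009, 0.45, 0.0114, 0, 0.124, 0, -0.0016, -0.009, 0.45, 0.0114, 0, 0.124, 0, -0.0016, -0.009, 0.45, 0.0114, 0, 0.124, 0, -0.0016, -0.009, 0, 0.0114, 0, 0.124, 0, -0.0016, -0.009, 0, 0.0114, 0, 0.124, 0, -0.0016, -0.009, 0, 0.0114, 0, 0.124, 0, -0.0016, -0.009, 0]' | python3 inch.py 50
echo '[0, 0, 0, 0, 0, 0, 0, 0, 0, 0, 0, 0, 0, 0, 0, 0, -0.03, 0, 0, 0, 0, 0, 0, -0.06, 0, 0, 0, 0, 0, 0, -0.09, 0, 0, 0, 0, 0, 0, -0.09, 0, 0, 0, 0, 0, 0, -0.09, 0, 0, 0, 0]' | python3 inch.py
python3 - <<'E'
from h import *
c=cam('wrist','w3')
bl,l=blobs(c,(95,90,40),(125,255,255),30)
for b in bl: print(b,onz(c,*b[1],.131))
s=probe_bus.get_state();print(s['eef_pos'],s['tcp_rot'],s['opening'],s['finger_force'])
r=R.from_quat(s['tcp_rot'])
for b in bl[:3]: print(r.inv().apply(onz(c,*b[1],s['eef_pos'][2]+.002)-s['eef_pos']).round(4))
E
```

```text
time: 4.32
eef_pos: [0.4519, 0.2238, 0.0376]
tcp_rot: [1.0, 0.028, 0.0, -0.0]
contact_force: [-0.9, -1.9, 5.9]
opening: 0.13
finger_force: 50.3
time: 5.2
eef_pos: [0.4497, 0.2234, 0.1247]
tcp_rot: [1.0, 0.028, -0.002, 0.0]
contact_force: [-1.5, -0.3, -1.0]
opening: 0.129
finger_force: 49.3
([619, 19, 21, 51, 475], [631.4, 49.2]) [0.55934349 0.11766801 0.131     ]
([300, 165, 33, 34, 845], [316.0, 181.3]) [0.50670478 0.22626121 0.131     ]
([301, 219, 31, 32, 767], [316.0, 234.4]) [0.48508486 0.22501515 0.131     ]
([301, 275, 31, 87, 2499], [316.0, 318.3]) [0.44644615 0.2227882  0.131     ]
[0.44948479 0.22328012 0.12422521] [ 9.99592354e-01  2.84250277e-02 -2.63980128e-03  4.17987937e-04] 0.13014145512413947 49.250906109809875
[ 0.1047  0.1156 -0.0025]
[ 0.0567  0.0003 -0.0023]
[ 0.0343  0.0003 -0.0022]
```

View pics/w3.png

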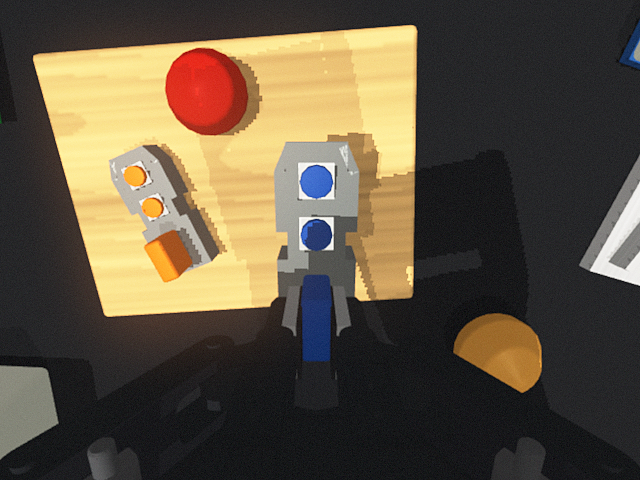

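The picture shows the carrier held square: fin at (316,318) between the pads, caps at (316,181) and (316,234), all on the tool's centre line; everything else is unmoved.

```bash
python3 -c "
from h import *
go(.4438,-.0518,.085,-.229)"
```

```text
shift [-0.0211  0.2743  0.0395] rot [0.0014 0.0052 0.2859]
```

```bash
echo '[-0.001, 0.03, 0, 0, 0, 0.04, 0, -0.003, 0.07, 0, 0, 0.005, 0.08, 0, -0.006, 0.11, 0, 0, 0.005, 0.12, 0, -0.01, 0.15, 0, 0, 0.005, 0.16, 0, -0.013, 0.19, 0, 0, 0.005, 0.2, 0, -0.017, 0.23, 0.01, 0, 0.005, 0.24, 0, -0.021, 0.265, 0.03, 0, 0.005, 0.286, 0, -0.021, 0.274, 0.0395, 0, 0.005, 0.286, 0, -0.021, 0.274, 0.0395, 0, 0.005, 0.286, 0, -0.021, 0.274, 0.0395, 0, 0.005, 0.286, 0]' | python3 inch.py
python3 - <<'E'
from h import *
c=cam('wrist','w4')
go(.4438,-.0518,.0385,-.229)
s=probe_bus.get_state();r=R.from_quat(s['tcp_rot'])
for b in blobs(c,(95,90,40),(125,255,255),60)[0]: print(b,r.inv().apply(onz(c,*b[1],s['eef_pos'][2]+.002)-s['eef_pos']).round(4))
E
```

```text
time: 6.5
eef_pos: [0.4456, -0.0502, 0.0868]
tcp_rot: [0.994, -0.114, 0.002, -0.0]
contact_force: [0.4, -0.0, -1.2]
opening: 0.131
finger_force: 49.4
shift [-0.0018  0.002   0.0487] rot [-0.0005 -0.0039  0.0014]
([406, 47, 89, 10, 457], [451.1, 53.7]) [ 0.1028  0.05   -0.0016]
([141, 48, 89, 9, 437], [183.2, 53.7]) [ 0.1027 -0.0482 -0.0016]
([300, 165, 33, 34, 843], [316.0, 181.3]) [ 0.0563  0.0005 -0.0018]
([301, 219, 31, 32, 766], [316.1, 234.4]) [ 0.034   0.0005 -0.0019]
([300, 275, 32, 87, 2507], [316.0, 318.1]) [-0.0056  0.0005 -0.002 ]
```

View pics/w4.png

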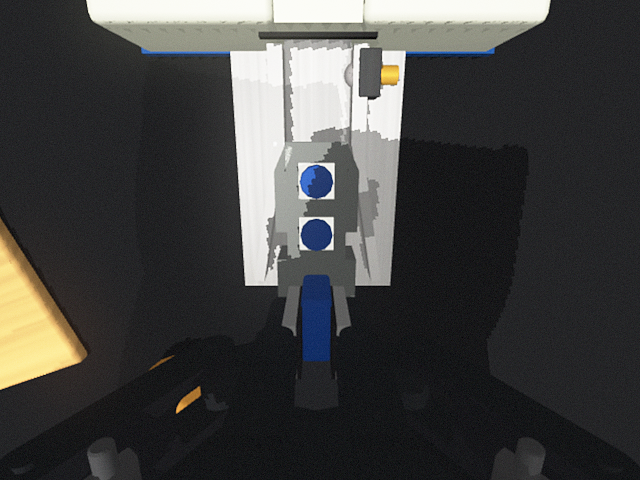

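The picture shows the carrier above the channel, nose to the mouth, its caps at column 316 against the plate middle near 318 and the band level at row 53.7 on both sides; yaw is right and about 1.5 mm to the right is needed.

```bash
echo '[-0.002, 0.0015, 0.015, 0, -0.004, 0.001, 0, -0.002, 0.0015, 0.03, 0, -0.004, 0.001, 0, -0.002, 0.0015, 0.04, 0, -0.004, 0.001, 0, -0.002, 0.0015, 0.045, 0, -0.004, 0.001, 0, -0.002, 0.0015, 0.0485, 0, -0.004, 0.001, 0, -0.002, 0.0015, 0.0485, 0, -0.004, 0.001, 0, -0.002, 0.0015, 0.0485, 0, -0.004, 0.001, 0]' | python3 inch.py
python3 - <<'E'
from h import *
c=cam('wrist')
go(.5227,-.0702,.038,-.229);print(probe_bus.get_state()['contact_force'])
p=c['pixels'].astype(int).sum(2)
for v in (110,125): print(v,[u for u in range(200,440) if abs(p[v,u+1]-p[v,u-1])>130])
E
```

```text
time: 7.42
eef_pos: [0.4437, -0.0523, 0.0387]
tcp_rot: [0.993, -0.115, 0.0, -0.0]
contact_force: [-0.2, 0.3, -1.4]
opening: 0.135
finger_force: 49.4
shift [ 0.081  -0.0006  0.0008] rot [-0.0001 -0.0003 -0.0012]
[-0.95729821  0.31493207 -1.71126647]
110 [203, 204, 205, 266, 267, 278, 279, 280, 352, 353, 354, 356, 357, 419, 420, 421]
125 [205, 206, 267, 268, 278, 279, 352, 353, 354, 356, 357, 418, 419, 420]
```

```bash
python3 -c "
from h import *
c=cam('wrist');i=c['pixels'][0:260,190:440,::-1]
cv2.imwrite('pics/w5.png',cv2.resize(i,None,fx=2.3,fy=2.3,interpolation=cv2.INTER_CUBIC))
print(c['camera_matrix'][0,2])"
```

```text
315.9222017904244
```

View pics/w5.png

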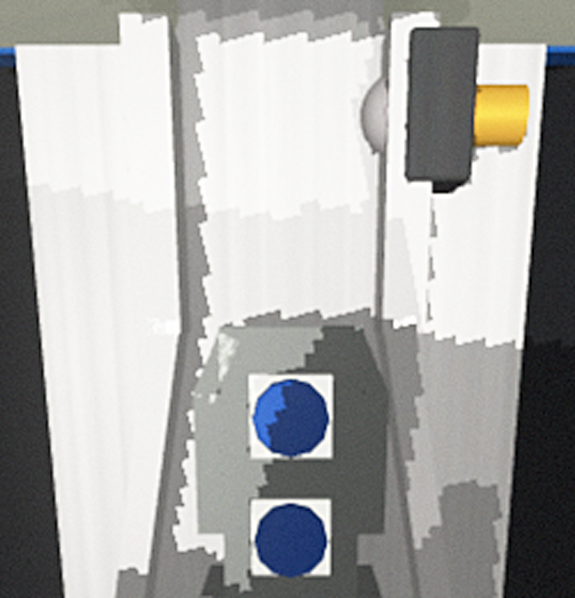

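The crop shows the narrow walls' inner top edges at crop columns 179 and 384 (middle 281.5) and the caps at 290.5, so the carrier must go 1.7 mm left; the yaw agrees with the walls.

```bash
echo '[0, -0.0017, 0, 0, 0, 0, 0, 0, -0.0017, 0.0006, 0, 0, 0, 0, 0.01, -0.0017, 0.0006, 0, 0, 0, 0, 0.02, -0.0017, 0.0006, 0, 0, 0, 0, 0.03, -0.0017, 0.0006, 0, 0, 0, 0, 0.03, -0.0017, 0.0006, 0, 0, 0, 0]' | python3 inch.py
python3 - <<'E'
from h import *
c=cam('wrist')
go(.5227,-.0702,.038,-.229);print(probe_bus.get_state()['contact_force'])
p=c['pixels'].astype(int).sum(2)
for v in (55,70,90): print(v,[u for u in range(180,440) if abs(p[v,u+1]-p[v,u-1])>90])
E
```

```text
time: 8.28
eef_pos: [0.474, -0.0577, 0.0378]
tcp_rot: [0.993, -0.115, 0.0, -0.0]
contact_force: [-0.1, -0.1, -2.3]
opening: 0.131
finger_force: 49.4
shift [ 0.0509  0.0011 -0.0004] rot [-0.0003  0.0005 -0.0013]
[ 0.27433423 -1.08152675 -0.00195932]
55 [251, 252, 253, 254, 376]
70 [252, 253, 254, 255, 375, 376, 378, 379]
90 [236, 237, 238, 391, 392, 393, 394]
```

```bash
echo '[0.008, 0, 0, 0, 0, 0, 0, 0.016, 0, 0, 0, 0, 0, 0, 0.024, 0, 0, 0, 0, 0, 0, 0.032, 0, 0, 0, 0, 0, 0, 0.04, 0, 0, 0, 0, 0, 0, 0.044, 0, 0, 0, 0, 0, 0, 0.044, 0, 0, 0, 0, 0, 0]' | python3 inch.py
python3 - <<'E'
from h import *
go(.5227,-.0702,.038,-.229);print(probe_bus.get_state()['contact_force'])
E
```

```text
time: 9.2
eef_pos: [0.5152, -0.0662, 0.0378]
tcp_rot: [0.993, -0.115, -0.002, -0.001]
contact_force: [-2.6, 3.7, 4.2]
opening: 0.128
finger_force: 50.1
shift [ 0.0082  0.0022 -0.0003] rot [-0.002   0.0037 -0.0009]
[-2.59242858  3.68827386  4.23181258]
```

```bash
for i in 1; do echo '[0.0025, 0, 0, 0, 0, 0, 0, 0.005, 0, 0, 0, 0, 0, 0, 0.005, 0, 0, 0, 0, 0, 0]' | python3 inch.py; done; echo '[0.001, 0, 0, 0, 0, 0, 0, 0.001, 0, 0, 0, 0, 0, 0]' | python3 inch.py; echo '[0.001, 0, 0, 0, 0, 0, 0, 0.001, 0, 0, 0, 0, 0, 0]' | python3 inch.py
```

```text
time: 9.57
eef_pos: [0.522, -0.0689, 0.0379]
tcp_rot: [0.993, -0.115, 0.001, 0.0]
contact_force: [2.7, -0.1, -2.0]
opening: 0.129
finger_force: 49.3
time: 9.82
eef_pos: [0.5223, -0.069, 0.0379]
tcp_rot: [0.993, -0.115, 0.0, -0.0]
contact_force: [2.5, 0.0, -1.0]
opening: 0.129
finger_force: 49.4
time: 10.07
eef_pos: [0.5225, -0.069, 0.0377]
tcp_rot: [0.993, -0.115, -0.0, -0.0]
contact_force: [1.0, 0.8, -0.4]
opening: 0.129
finger_force: 49.6
```

```bash
echo '[0.0004, 0, 0, 0, 0, 0, 0, 0.0004, 0, 0, 0, 0, 0, 0.2, 0.0004, 0, 0, 0, 0, 0, 0.35, 0.0004, 0, 0, 0, 0, 0, 0.4, 0.0004, 0, 0, 0, 0, 0, 0.4, 0, 0, -0.03, 0, 0, 0, 0.4, 0, 0, -0.06, 0, 0, 0, 0.4, 0, 0, -0.1, 0, 0, 0, 0.4, -0.02, 0, -0.12, 0, 0, 0, 0.4, -0.02, 0, -0.12, 0, 0, 0, 0.4]' | python3 inch.py
python3 - <<'E'
from h import *
c=cam('wrist','w6');i=c['pixels'][:,:,::-1]
X=np.array([np.cos(-.229),np.sin(-.229)]);Y=np.array([-X[1],X[0]])
for b in blobs(c,(95,90,40),(125,255,255),40)[0]:
    q=onz(c,*b[1],.039)[:2]-[.5636,-.0798]; print(b,(X@q).round(4),(Y@q).round(4))
E
```

```text
time: 11.32
eef_pos: [0.5037, -0.0646, 0.1595]
tcp_rot: [0.993, -0.115, 0.002, 0.0]
contact_force: [-0.0, -0.3, 0.8]
opening: 0.396
finger_force: 0.0
([308, 159, 17, 18, 247], [315.9, 167.1]) -0.0088 0.0007
([308, 192, 17, 43, 671], [315.8, 213.2]) -0.0441 0.0008
```

View pics/w6.png

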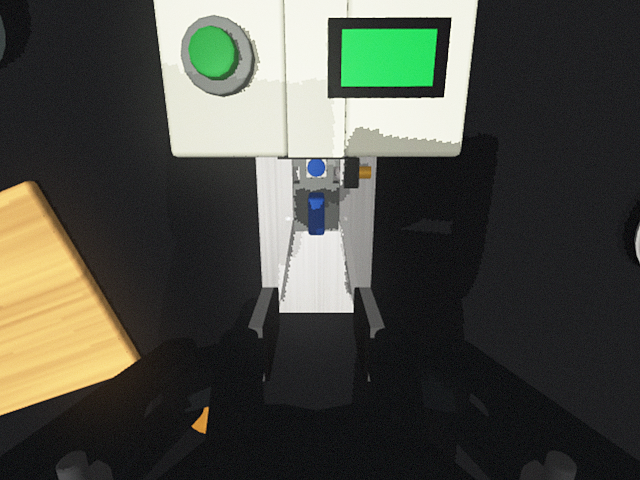

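The picture shows the carrier home, its front cap just outside the mouth at (316,167), fin at (316,213), centred between the walls beside the ball block; the button is at (212,52), so next comes the press.

```bash
python3 - <<'E'
from h import *
c=cam('wrist')
for b in blobs(c,(45,100,50),(85,255,255),300)[0]: print(b,onz(c,*b[1],.076))
go(.6355,-.0345,.095,-.229)
E
```

```text
([187, 24, 51, 55, 2105], [212.1, 50.9]) [ 0.63641481 -0.03352391  0.076     ]
([341, 26, 98, 60, 5662], [388.5, 55.2]) [ 0.61063607 -0.13389738  0.076     ]
shift [ 0.1222 -0.0593  0.0621] rot [-0.0003  0.0008 -0.0013]
```

```bash
echo '[0.04, -0.02, 0, 0, 0, 0, 0, 0.08, -0.04, 0, 0, 0, 0, 0, 0.122, -0.0595, 0, 0, 0, 0, 0, 0.122, -0.0595, 0.03, 0, 0, 0, 0, 0.122, -0.0595, 0.05, 0, 0, 0, 0, 0.122, -0.0595, 0.062, 0, 0, 0, 0, 0.122, -0.0595, 0.067, 0, 0, 0, 0, 0.122, -0.0595, 0.072, 0, 0, 0, 0, 0.122, -0.0595, 0.077, 0, 0, 0, 0, 0.122, -0.0595, 0.077, 0, 0, 0, 0]' | python3 inch.py
```

```text
time: 12.68
eef_pos: [0.6361, -0.0346, 0.0817]
tcp_rot: [0.993, -0.115, 0.0, -0.0]
contact_force: [-0.5, -0.0, 2.7]
opening: 0.0
finger_force: 1.4
```

```bash
echo '[0, 0, 0.002, 0, 0, 0, 0, 0, 0, 0.002, 0, 0, 0, 0]' | python3 inch.py;echo '[0, 0, 0.002, 0, 0, 0, 0, 0, 0, 0.002, 0, 0, 0, 0]' | python3 inch.py;echo '[0, 0, 0.002, 0, 0, 0, 0, 0, 0, 0.002, 0, 0, 0, 0]' | python3 inch.py;echo '[0, 0, 0.002, 0, 0, 0, 0, 0, 0, 0.002, 0, 0, 0, 0]' | python3 inch.py
```

```text
time: 12.92
eef_pos: [0.636, -0.0346, 0.0795]
tcp_rot: [0.993, -0.115, 0.0, 0.0]
contact_force: [-1.7, -1.3, 4.4]
opening: -0.004
finger_force: 2.0
time: 13.18
eef_pos: [0.6361, -0.0346, 0.0781]
tcp_rot: [0.993, -0.115, 0.0, 0.0]
contact_force: [-2.1, -0.4, 7.3]
opening: -0.001
finger_force: 3.8
time: 13.42
eef_pos: [0.6362, -0.0346, 0.0779]
tcp_rot: [0.993, -0.115, -0.0, 0.0]
contact_force: [-5.8, 0.3, 15.7]
opening: 0.003
finger_force: 7.5
time: 13.68
eef_pos: [0.6362, -0.0346, 0.0778]
tcp_rot: [0.993, -0.115, -0.0, 0.0]
contact_force: [-9.5, 0.4, 22.1]
opening: -0.003
finger_force: 11.1
```

```bash
echo '[0, 0, -0.01, 0, 0, 0, 0, 0, 0, -0.04, 0, 0, 0, 0, 0, 0, -0.08, 0, 0, 0, 0, -0.04, 0.02, -0.08, 0, 0, 0, 0, -0.08, 0.04, -0.085, 0, 0, 0, 0, -0.122, 0.0595, -0.085, 0, 0, 0, 0, -0.122, 0.0595, -0.085, 0, 0, 0, 0, -0.122, 0.0595, -0.085, 0, 0, 0, 0]' | python3 inch.py
python3 - <<'E'
from h import *
c=cam('wrist','w7')
X=np.array([np.cos(-.229),np.sin(-.229)]);Y=np.array([-X[1],X[0]])
for b in blobs(c,(95,90,40),(125,255,255),40)[0]:
    q=onz(c,*b[1],.039)[:2]-[.5636,-.0798]; print(b,(X@q).round(4),(Y@q).round(4))
for b in blobs(c,(45,100,50),(85,255,255),300)[0]: print(b)
i=c['pixels'][0:330,120:520,::-1];cv2.imwrite('pics/w8.png',cv2.resize(i,None,fx=1.8,fy=1.8,interpolation=cv2.INTER_CUBIC))
E
```

```text
time: 14.68
eef_pos: [0.5036, -0.0644, 0.1576]
tcp_rot: [0.993, -0.115, 0.0, -0.0]
contact_force: [1.5, 0.3, 0.3]
opening: 0.001
finger_force: 0.0
([308, 158, 17, 18, 250], [316.2, 166.4]) -0.0086 0.0007
([308, 192, 17, 43, 690], [316.2, 212.9]) -0.044 0.0007
([187, 24, 51, 55, 2120], [212.1, 51.1])
([341, 26, 99, 60, 5708], [388.9, 55.3])
```

View pics/w8.png

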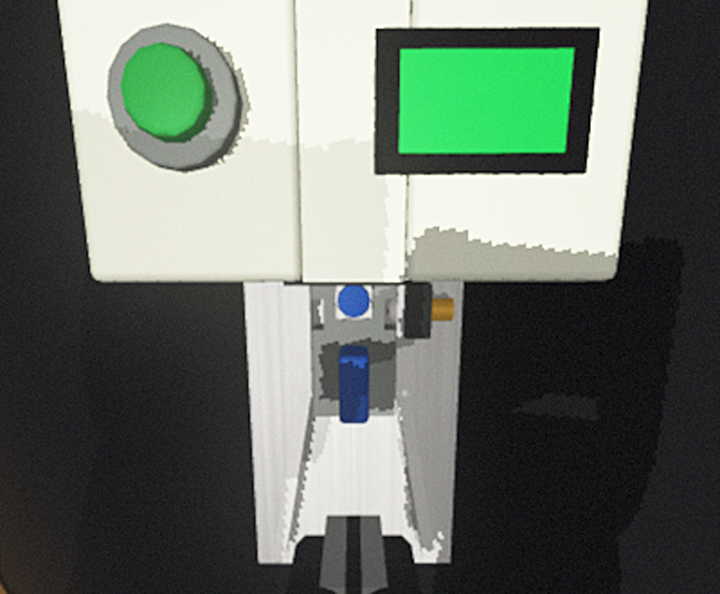

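The crop shows the carrier still home: cap at (353,300), the right notch level with the ball block at about (392,310). The button is out again at (165,90), and the gripper is clear.

```bash
python3 -c "
from plant import ctrl, viewer, probe_bus, workorder
print(workorder.sign_off())"
```

```text
the job is handed in; nothing more can be done
None
```

The blue carrier is in the channel and clicked home, judged by the side force dropping away and the last picture. The start button was pressed to its stop and is out again, no contact with the orange carrier or other things was seen, and the job is handed in; no verdict came back.

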